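# Swing a griddle turner plumb in the grip and put it away in its stand

### The job

The griddle turner has been left lying on the maple board with its handle over the edge: put it away, blade down, in the empty pocket of the steel turner stand. Pick it up by the round end of its handle and get it hanging straight down from your fingers, blade lowest (it swings when you ease the grip); clamp it firmly again while it hangs clear of the board, then lower it gently until the blade stands on the bottom of the pocket before you let go. Leave it standing there on its own, and do not upset or push about the two turners already in the stand, the oil bottle or the small bowl.

Things in the scene. Friction and masses are not known exactly. Their poses are not given: they have to be found in the camera images.
- turner: Griddle turner to put away, 186 mm long, about 190 g, flat on the board: steel blade 3 mm thick and 80 mm wide for 52 mm, tapering to a 14 mm neck; wooden handle 20 mm thick from 107 to 160 mm, then a ball (pommel). Origin: middle of the blade's front edge, on its underside. x runs from blade to pommel (up when it hangs blade down), y across the blade, z off its flat.
- turner_pommel (a point): Centre of the pommel, a 28 mm ball, 172 mm from the blade's edge; at the start about 31 mm above the table, beyond the board. Axes as the turner's. Pinched there at 100 N the turner keeps its angle; from about 80 down to 5 N it swings bit by bit towards plumb and the ball creeps some 5 mm outwards along the handle; under 3 N it drops. Pads and ball yield 2 to 6 mm as grip grows.
- turner_edge (a point): Middle of the turner's front blade edge, in mid-thickness: the lowest point when it hangs. Axes as the turner's. The centre of mass lies on the axis, 60 mm from here.
- pocket_free: Empty pocket of the fixed steel turner stand; it may be any of the three, which are 56 mm apart along the pocket's x axis. Origin under its middle, 6 mm above the table; z up. The slot runs along y, 104 mm long, 9 mm wide, its floor 8 mm above the origin. A turner goes in blade down with the blade's width along y, either face forward, and leans up to 0.1 rad when let go.
- pocket_free_mouth (a point): Middle of the empty pocket's mouth, level with the top of the stand, 90 mm above the pocket's origin. Slopes lead in from 37 mm wide here to the 9 mm slot 20 mm lower. Axes as the pocket's.
- stored_a: One of two turners like the first, standing blade down in another pocket of the stand, loose; the top of its handle is 200 mm above the table. Origin and axes as for the turner (x up, origin at the blade's edge in the slot).
- stored_b: The other turner standing in the stand; as stored_a.
- board: Maple board, fixed, 170 x 220 x 30 mm. Origin under the middle of the long edge over which the handle sticks out; the board reaches 170 mm from there along its x axis.
- oil: Amber oil bottle, loose, 50 mm diameter, 125 mm tall, 300 g. Origin under its middle.
- bowl: Small steel bowl, loose, 80 mm diameter, 45 mm tall, 120 g, standing near the stand. Origin under its middle.
Not all that is in view belongs to the job. What is shaped like the turner but blue is not meant. What is shaped like the stored_a but green is not meant.

How it is judged:
On the way, in this order (a step that is already met when the one before it is completed fails the run):
1. the turner hangs blade-down and plumb, firmly gripped by the round end, clear of the board (angle between turner's own x axis and vertical below 0.16 rad and height (world z) of turner_edge above 0.06 m and contact force between the fingers and turner above 10 N and distance between the grasp point and turner_pommel below 0.03 m and angular speed of turner below 0.4 rad/s), for 0.3 s.
2. the blade is lowered, still held, to the bottom of the empty pocket (x of turner_edge in the frame of pocket_free between -0.008 and 0.008 m and y of turner_edge in the frame of pocket_free between -0.02 and 0.02 m and z of turner_edge in the frame of pocket_free between 0 and 0.014 m and contact force between the fingers and turner above 1 N and linear speed of turner below 0.15 m/s), for 0.1 s.
At the end, for the whole second after the job is handed in: the turner stands still, blade down, in the empty pocket, its edge within 6 mm of the pocket's floor and its handle within 0.2 rad of upright; the two other turners still stand within 0.2 rad of upright, and they, the bottle and the bowl are within 25 mm of where they were (x of turner_edge in the frame of pocket_free between -0.008 and 0.008 m and y of turner_edge in the frame of pocket_free between -0.02 and 0.02 m and z of turner_edge in the frame of pocket_free between 0 and 0.014 m and angle between each of turner, stored_a, stored_b's own x axis and vertical below 0.2 rad and linear speed of turner below 0.02 m/s and distance of each of stored_a, stored_b, oil, bowl from where it was at the start of the episode below 0.025 m); the robot touches nothing.
It fails at once if a turner already in the stand is lifted or pushed more than 25 mm out of place (distance of any of stored_a, stored_b from where it was at the start of the episode above 0.025 m).
It fails at once if the oil bottle or the bowl is pushed more than 25 mm or tipped (distance of any of oil, bowl from where it was at the start of the episode above 0.025 m or angle between any of oil, bowl's own z axis and vertical above 0.35 rad).
It also fails if it takes over 51 s, if anything falls off the work surface, if the arm or the gripper's body presses on something with over 40 N, if the wrist force passes 120 N, or if a joint passes its speed limit or range.

### The arm

A 7-joint arm with a two-finger parallel gripper is mounted at the origin on the work surface. World frame = base frame: x ahead of the robot, y to its left, z up, the work surface at z = 0. Lengths are in m, angles in rad, forces in N, time in s.
With the tool pointing down it reaches from about 0.425 to 0.875 m from the base axis. Payload 4.7 kg.
Tool frame: the origin (TCP) lies midway between the tips of the shut fingers; the grasp point (between the pads) lies 19 mm behind it (ctrl.grip_point_offset is the distance from the TCP to the grasp point, in m); z points along the fingers, y is the line along which they close (so a half turn about z gives the same grasp; the last joint's range is limited). The gripper opens to 87 mm and grips with 3 to 60 N. Pads are 19 mm wide; open, the fingers measure 117 mm over their backs; the gripper's body (75 mm by 190 mm) begins 51 mm behind the grasp point.
Start: joints at [1.283, 0.321, -0.07, 1.45, 0.023, 1.371, -0.057], TCP at [0.193, -0.621, 0.223] pointing down, gripper open.
Joint ranges: [-2.86, 2.86], [-0.3, 2.09], [-1.38, 1.24], [0.06, 2.45], [-1.56, 4.7], [0.09, 2.05], [-2.69, 2.69]. Speed limits (rad/s): [2.57, 2.57, 3.14, 3.14, 3.14, 3.14, 3.14].

### API

Orientations are given as a rotation vector (axis times angle).
In Python, from bench import ctrl gives the robot as it stands. The module is installed in compiled form; this text tells all that it offers.
- The arm moves only by the shell command python3 -m handwheel 'ROWS' [OPENING] [FORCE]. ROWS is JSON, a list of rows, each an object of numbers: "x", "y", "z": the shift along the tool's x, y, z in m; "wx", "wy", "wz": the turn, a rotation vector about the tool's x, y, z in degrees. A call has 1 to 10 rows; each row is the pose to reach, as a shift and turn from the pose commanded when the call began, along the tool's axes at that moment; what a row does not reach only later rows make up. A row lasts 1/12 s, in which the tool goes at most 41.7 mm and 7.16 degrees, less where a joint would pass 70% of its speed; a pose out of reach is approached as far as the arm can. A call with a gripper value outside its range is refused whole. OPENING is the finger opening in m, from 0 to 0.087, set as the call begins (- or left out, the last holds). The fingers move at their own pace and stop on an object; FORCE is the grip in N (left out, the last holds). Time passes only in rows, so rows that repeat a pose let the fingers close. It gives the time, the measured TCP pose, the force, the opening and the grip force at its end, in the units of the state.
- ctrl.get_state(): the state, without advancing time (a new reading comes with each control period).
- ctrl.get_image(name): name is "side" or "top"; returns a dict with "image" (384x512x3 uint8, red, green, blue), "K" (3x3 intrinsics, pixels), "k1" (the pictures are not rectified: a ray, as slopes to the right and down, at radius r is drawn at 1 + k1 r^2 times it, then the intrinsics apply), "world_to_cam" (4x4, takes a point from world to camera coordinates). Camera axes: x right, y down, z forward; pixel columns grow to the right and rows downward; lengths in m; the calibration is good to about 2 mm. A picture is of the moment at which its call begins. There is no depth.
- ctrl.close_job(): hands the job in; it is judged then, once.
The state is a dict: "time": time; "joint_positions": joint angles; "qd": joint speeds; "joint_torque": joint torques, N m; "position": TCP position; "tool_rot": TCP orientation; "ft_force": force on the tool from outside, world axes, zero at the start; "torque": the same for the moment, N m; "grip_width": opening from 0.0 (shut) to 1.0 (fully open); "grip_force": force on a finger pad.
Only numpy, scipy, OpenCV 4.12 (cv2) and the standard library are available. Lean on these libraries where they do the work, as an engineer would, in place of code of your own. Each camera call takes 0.05 s, during which the arm holds its last target. There are 200 camera calls.

## Working session

There is one attempt and no reset: what is moved stays moved. The work goes in short steps, Python scripts to look and compute and a shell command to move; the robot and the scene stay as the last step left them, time stands still between calls to the robot, and variables do not carry over. Pictures are saved under pics/ and viewed, at most 10 in all, crops included, and the job is handed in when it is done.

```bash
mkdir -p pics
cat > h.py <<'E'
import numpy as np, cv2, sys
from bench import ctrl
from scipy.spatial.transform import Rotation as R
def snap(cam,name):
    d=ctrl.get_image(cam); cv2.imwrite(f'pics/{name}.png',d['image'][:,:,::-1]); np.savez(f'pics/{name}.npz',K=d['K'],k1=d['k1'],T=d['world_to_cam']); return d
def dist(d): return np.array([float(d['k1'])*1.0,0,0,0,0])
def ray(name,uv):
    d=np.load(f'pics/{name}.npz'); K=d['K'];T=d['T'];k=float(d['k1'])
    p=cv2.undistortPointsIter(np.array([[uv]],float),K,np.array([k,0,0,0,0.]),None,None,(3,50,1e-10))[0,0]
    return -T[:3,:3].T@T[:3,3], T[:3,:3].T@np.array([p[0],p[1],1])
def onz(name,uv,z):
    c,v=ray(name,uv); return c+v*(z-c[2])/v[2]
def proj(name,X):
    d=np.load(f'pics/{name}.npz');T=d['T']
    return cv2.projectPoints(np.atleast_2d(np.array(X,float)),cv2.Rodrigues(T[:3,:3])[0],T[:3,3],d['K'],np.array([float(d['k1']),0,0,0,0.]))[0][:,0]
def tri(n1,uv1,n2,uv2):
    A=[];b=[]
    for n,uv in((n1,uv1),(n2,uv2)):
        c,v=ray(n,uv);v/=np.linalg.norm(v);P=np.eye(3)-np.outer(v,v);A.append(P);b.append(P@c)
    return np.linalg.lstsq(np.vstack(A),np.hstack(b),rcond=None)[0]
E
python3 - <<'E'
from h import *
for c in('side','top'):
    d=snap(c,c+'0'); print(c,d['K'].tolist(),d['k1'],ray(c+'0',(256,192)))
s=ctrl.get_state(); print({k:np.round(v,3) for k,v in s.items()}); print(R.from_rotvec(s['tool_rot']).as_matrix().round(3),ctrl.grip_point_offset)
E
```

```text
side [[379.0885700421749, 0.0, 252.57838226755717], [0.0, 379.0885700421749, 192.74019913133912], [0.0, 0.0, 1.0]] -0.08027630300455695 (array([0.01623182, 0.54194889, 0.68513018]), array([ 0.46296488, -0.57633932, -0.67348481]))
top [[352.1478712602091, 0.0, 250.2706080323363], [0.0, 352.1478712602091, 195.43661874810505], [0.0, 0.0, 1.0]] -0.09364554752022886 (array([0.35457269, 0.0709157 , 0.89091074]), array([ 0.08520499, -0.01879737, -0.99636677]))
{'time': np.float64(0.1), 'joint_positions': array([ 1.283,  0.322, -0.07 ,  1.452,  0.023,  1.371, -0.057]), 'qd': array([-0.   , -0.001,  0.001, -0.002, -0.002, -0.   ,  0.   ]), 'joint_torque': array([-0.0000e+00, -4.9257e+01, -4.0600e-01, -3.1340e+01, -6.4000e-02,
        3.9000e-02,  0.0000e+00]), 'position': array([ 0.193, -0.62 ,  0.222]), 'tool_rot': array([-3.104e+00, -4.720e-01,  1.000e-03]), 'ft_force': array([-0.652, -0.136,  0.628]), 'torque': array([-0.019, -0.058,  0.037]), 'grip_force': np.float64(0.0), 'grip_width': np.float64(0.999)}
[[ 0.955  0.297 -0.001]
 [ 0.297 -0.955  0.002]
 [-0.    -0.002 -1.   ]] 0.0187
```

View pics/top0.png

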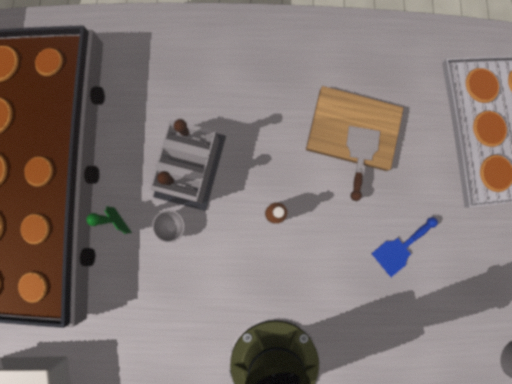

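View pics/side0.png

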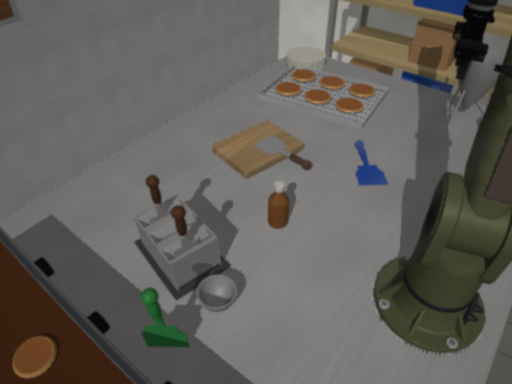

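Run:
```python
from h import *
a=cv2.imread('pics/top0.png'); b=cv2.imread('pics/side0.png')
r=lambda im,x,y,w,h:cv2.resize(im[y:y+h,x:x+w],(400,400),interpolation=cv2.INTER_CUBIC)
cv2.imwrite('pics/c0.png',np.hstack([r(a,140,110,100,100),r(b,125,165,120,120)]))
cv2.imwrite('pics/c1.png',np.hstack([r(a,300,80,125,125),r(b,205,100,120,120)]))
```

```text
(no output)
```

View pics/c0.png

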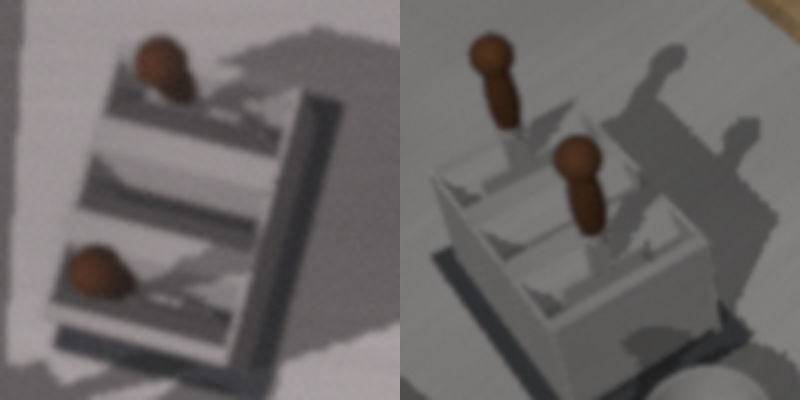

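View pics/c1.png

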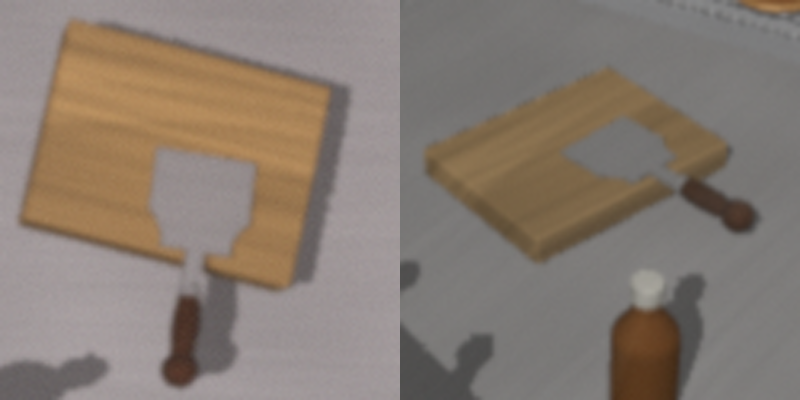

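The two stored turners are in the outer pockets, so the middle pocket (top ≈(184,163)) is free. The turner's pommel is at top (356,196) and side (307,164), and its blade edge at top (349,126)–(380,131).

Run:
```python
from h import *
t=lambda x,y:onz('top0',(140+x/4,110+y/4),.096)
s=lambda x,y:onz('side0',(125+x*.3,165+y*.3),.096)
T=[t(120,60),t(305,92),t(228,365),t(50,305)]
S=[s(35,172),s(175,98),s(308,242),s(155,330)]
for n,P in(('top',T),('side',S)):
    P=np.array(P)[:,:2]; print(n,P.round(3).tolist(),'mean',P.mean(0).round(4),[np.linalg.norm(P[i]-P[i-1]).round(3) for i in range(4)],
     [np.degrees(np.arctan2(*(P[i]-P[i-1])[::-1])).round(1) for i in range(4)])
c=lambda x,y,z:onz('top0',(300+x*.3125,80+y*.3125),z)
e=(c(157,147,.033)+c(255,163,.033))/2
pt=c(180,370,.031);ps=onz('side0',(307,164.5),.031)
print('edge',e,'pom',pt,ps,tri('top0',(356.25,195.6),'side0',(307,164.5)),'len',np.linalg.norm(pt-e))
u=pt-e;print('heading',np.degrees(np.arctan2(u[1],u[0])))
# stored pommels
for a,b in(((160,58),(92,54)),((94,270),(178,158))):
    print('stored',tri('top0',(140+a[0]/4,110+a[1]/4),'side0',(125+b[0]*.3,165+b[1]*.3)))
print('oil',onz('top0',(276,212),.125),'bowl',onz('top0',(169,225),.04))
print('board',[c(*q,.03)[:2].round(3) for q in((72,20),(330,88),(290,290),(22,222))])
```

```text
top [[0.574, 0.258], [0.557, 0.15], [0.398, 0.189], [0.43, 0.292]] mean [0.4897 0.2225] [np.float64(0.147), np.float64(0.109), np.float64(0.163), np.float64(0.108)] [np.float64(-13.3), np.float64(-98.9), np.float64(166.3), np.float64(72.9)]
side [[0.58, 0.262], [0.559, 0.155], [0.398, 0.195], [0.422, 0.299]] mean [0.4896 0.2278] [np.float64(0.162), np.float64(0.108), np.float64(0.166), np.float64(0.107)] [np.float64(-13.4), np.float64(-100.8), np.float64(166.3), np.float64(76.9)]
edge [ 0.59508009 -0.21479174  0.033     ] pom [ 0.42507261 -0.19354119  0.031     ] [ 0.42428848 -0.19388572  0.031     ] [ 0.4247899  -0.19387877  0.03074348] len 0.1713421445155829
heading 172.87511165302405
stored [0.55059287 0.21676425 0.18274254]
stored [0.440241   0.24609392 0.18372263]
oil [0.37744949 0.01198635 0.125     ] bowl [0.34229532 0.2634418  0.04      ]
board [array([ 0.703, -0.109]), array([ 0.655, -0.319]), array([ 0.49 , -0.282]), array([ 0.538, -0.07 ])]
```

```bash
cat >> h.py <<'E'
def goal(p,yh):
    s=ctrl.get_state(); M=R.from_rotvec(s['tool_rot']).as_matrix()
    a=np.radians(yh); y=np.array([np.cos(a),np.sin(a),0]); z=np.array([0,0,-1.]); G=np.column_stack([np.cross(y,z),y,z])
    print('t',round(float(s['time']),2),'pos',np.round(s['position'],4),'q7',s['joint_positions'][6].round(2),'SHIFT',(M.T@(np.array(p)-s['position'])).round(4),'TURN',np.degrees(R.from_matrix(M.T@G).as_rotvec()).round(1),'F',np.round(s['ft_force'],1),'grip',np.round([s['grip_width']*.087,s['grip_force']],4))
if __name__=='__main__': goal([float(v) for v in sys.argv[1:4]],float(sys.argv[4]))
E
python3 h.py .425 -.194 .13 -97.1
```

```text
t 0.1 pos [ 0.193  -0.6201  0.2216] q7 -0.06 SHIFT [ 0.3482 -0.3378  0.0921] TURN [-0.1  0.  24.4] F [-0.7 -0.1  0.6] grip [0.0869 0.    ]
```

```bash
python3 -m handwheel '[{"x":0.035,"y":-0.034,"z":0.0,"wz":5},{"x":0.07,"y":-0.068,"z":0.0,"wz":8},{"x":0.1,"y":-0.098,"z":0.0,"wz":12},{"x":0.128,"y":-0.125,"z":0.0,"wz":15},{"x":0.156,"y":-0.152,"z":0.01,"wz":18},{"x":0.184,"y":-0.178,"z":0.02,"wz":21},{"x":0.212,"y":-0.205,"z":0.03,"wz":24.4},{"x":0.24,"y":-0.232,"z":0.04,"wz":24.4},{"x":0.268,"y":-0.26,"z":0.05,"wz":24.4},{"x":0.296,"y":-0.287,"z":0.06,"wz":24.4}]' 0.087 60; python3 h.py .425 -.194 .11 -97.1
```

```text
t 0.1 pos [ 0.193  -0.6201  0.2216] q7 -0.06 SHIFT [ 0.3482 -0.3377  0.1121] TURN [-0.1  0.  24.4] F [-0.7 -0.1  0.6] grip [0.0869 0.    ]invalid input at $[0]: expected keys x, y, z, wx, wy, wz
```

```bash
python3 -m handwheel '[{"x":0.03,"y":-0.029,"z":0,"wx":0,"wy":0,"wz":4},{"x":0.06,"y":-0.058,"z":0,"wx":0,"wy":0,"wz":8},{"x":0.09,"y":-0.087,"z":0,"wx":0,"wy":0,"wz":12},{"x":0.12,"y":-0.116,"z":0,"wx":0,"wy":0,"wz":15},{"x":0.15,"y":-0.145,"z":0.01,"wx":0,"wy":0,"wz":18},{"x":0.18,"y":-0.174,"z":0.02,"wx":0,"wy":0,"wz":21},{"x":0.21,"y":-0.203,"z":0.03,"wx":0,"wy":0,"wz":24.4},{"x":0.24,"y":-0.232,"z":0.04,"wx":0,"wy":0,"wz":24.4},{"x":0.27,"y":-0.261,"z":0.05,"wx":0,"wy":0,"wz":24.4},{"x":0.30,"y":-0.29,"z":0.06,"wx":0,"wy":0,"wz":24.4}]' 0.087 60; python3 h.py .425 -.194 .11 -97.1
```

```text
time: 0.93
position: [0.3901, -0.2592, 0.1637]
tool_rot: [3.135, -0.195, -0.0]
ft_force: [0.7, 0.1, 0.8]
grip_width: 1.001
grip_force: 0.0
t 0.93 pos [ 0.3901 -0.2592  0.1637] q7 -1.16 SHIFT [ 0.0266 -0.069   0.0537] TURN [ 0.  0. -0.] F [0.7 0.1 0.8] grip [0.0871 0.    ]
```

```bash
python3 -m handwheel '[{"x":0.013,"y":-0.034,"z":0.02,"wx":0,"wy":0,"wz":0},{"x":0.0266,"y":-0.069,"z":0.04,"wx":0,"wy":0,"wz":0},{"x":0.0266,"y":-0.069,"z":0.053,"wx":0,"wy":0,"wz":0},{"x":0.0266,"y":-0.069,"z":0.053,"wx":0,"wy":0,"wz":0},{"x":0.0266,"y":-0.069,"z":0.053,"wx":0,"wy":0,"wz":0}]'; python3 h.py .425 -.194 .012 -97.1
python3 - <<'E'
from h import *
snap('side','s1'); a=cv2.imread('pics/s1.png'); cv2.imwrite('pics/c2.png',cv2.resize(a[90:210,225:385],None,fx=4,fy=4,interpolation=cv2.INTER_CUBIC))
E
```

```text
time: 1.35
position: [0.4239, -0.196, 0.1107]
tool_rot: [-3.135, 0.194, 0.003]
ft_force: [0.6, -0.3, 0.2]
grip_width: 0.998
grip_force: 0.0
t 1.35 pos [ 0.4239 -0.196   0.1107] q7 -1.33 SHIFT [ 0.0011 -0.0021  0.0987] TURN [-0.   0.1  0. ] F [ 0.6 -0.3  0.2] grip [0.0868 0.    ]
```

View pics/c2.png

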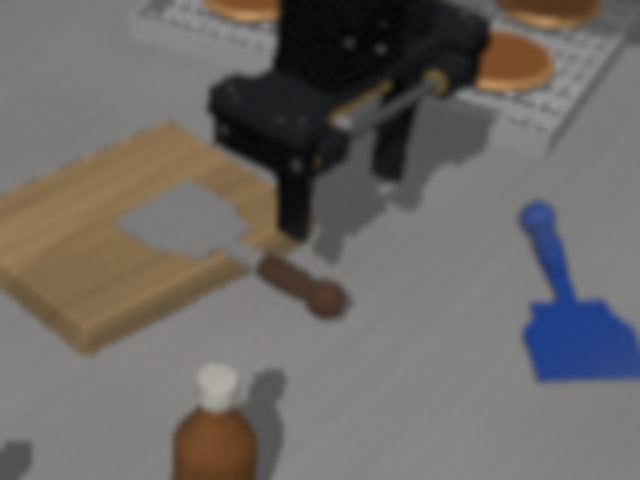

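The open fingers straddle the pommel (crop (325,298)), with tips at about crop (295,235) and (390,175) above it. Next I descend and close.

```bash
python3 -m handwheel '[{"x":0.001,"y":-0.002,"z":0.033,"wx":0,"wy":0,"wz":0},{"x":0.001,"y":-0.002,"z":0.066,"wx":0,"wy":0,"wz":0},{"x":0.001,"y":-0.002,"z":0.09,"wx":0,"wy":0,"wz":0},{"x":0.001,"y":-0.002,"z":0.098,"wx":0,"wy":0,"wz":0},{"x":0.001,"y":-0.002,"z":0.098,"wx":0,"wy":0,"wz":0},{"x":0.001,"y":-0.002,"z":0.098,"wx":0,"wy":0,"wz":0}]'; python3 h.py .425 -.194 .012 -97.1
python3 -m handwheel '[{"x":0,"y":0,"z":0,"wx":0,"wy":0,"wz":0},{"x":0,"y":0,"z":0,"wx":0,"wy":0,"wz":0},{"x":0,"y":0,"z":0,"wx":0,"wy":0,"wz":0},{"x":0,"y":0,"z":0,"wx":0,"wy":0,"wz":0},{"x":0,"y":0,"z":0,"wx":0,"wy":0,"wz":0},{"x":0,"y":0,"z":0,"wx":0,"wy":0,"wz":0},{"x":0,"y":0,"z":0,"wx":0,"wy":0,"wz":0},{"x":0,"y":0,"z":0,"wx":0,"wy":0,"wz":0}]' 0 60; python3 h.py .425 -.194 .38 -97.1
```

```text
time: 1.9
position: [0.4266, -0.1954, 0.0145]
tool_rot: [3.135, -0.198, 0.002]
ft_force: [0.6, 1.2, -0.1]
grip_width: 0.999
grip_force: 0.0
t 1.9 pos [ 0.4266 -0.1954  0.0145] q7 -1.41 SHIFT [-0.0018 -0.0012  0.0025] TURN [ 0.  -0.1 -0.1] F [ 0.6  1.2 -0.1] grip [0.0869 0.    ]
time: 2.57
position: [0.426, -0.1941, 0.0133]
tool_rot: [3.135, -0.195, -0.0]
ft_force: [-0.2, -0.2, 0.7]
grip_width: 0.479
grip_force: 0.0
t 2.57 pos [ 0.426  -0.1941  0.0133] q7 -1.41 SHIFT [-1.000e-03  1.000e-04 -3.667e-01] TURN [ 0.  0. -0.] F [-0.2 -0.2  0.7] grip [0.0417 0.    ]
```

Fingers are still closing.

```bash
python3 -m handwheel '[{"x":0,"y":0,"z":0,"wx":0,"wy":0,"wz":0},{"x":0,"y":0,"z":0,"wx":0,"wy":0,"wz":0},{"x":0,"y":0,"z":0,"wx":0,"wy":0,"wz":0},{"x":0,"y":0,"z":0,"wx":0,"wy":0,"wz":0},{"x":0,"y":0,"z":0,"wx":0,"wy":0,"wz":0},{"x":0,"y":0,"z":0,"wx":0,"wy":0,"wz":0}]' 0 60; python3 h.py .425 -.194 .38 -97.1
```

```text
time: 3.07
position: [0.4259, -0.194, 0.0132]
tool_rot: [-3.135, 0.195, 0.0]
ft_force: [0.3, 0.6, -1.6]
grip_width: 0.286
grip_force: 60.0
t 3.07 pos [ 0.4259 -0.194   0.0132] q7 -1.41 SHIFT [-1.000e-03  1.000e-04 -3.668e-01] TURN [-0.  0. -0.] F [ 0.3  0.6 -1.6] grip [2.4800e-02 6.0011e+01]
```

```bash
python3 -m handwheel '[{"x":0,"y":0,"z":-0.01,"wx":0,"wy":0,"wz":0},{"x":0,"y":0,"z":-0.025,"wx":0,"wy":0,"wz":0},{"x":0,"y":0,"z":-0.045,"wx":0,"wy":0,"wz":0},{"x":0,"y":0,"z":-0.065,"wx":0,"wy":0,"wz":0},{"x":0,"y":0,"z":-0.085,"wx":0,"wy":0,"wz":0},{"x":0,"y":0,"z":-0.105,"wx":0,"wy":0,"wz":0},{"x":0,"y":0,"z":-0.125,"wx":0,"wy":0,"wz":0},{"x":0,"y":0,"z":-0.145,"wx":0,"wy":0,"wz":0},{"x":0,"y":0,"z":-0.165,"wx":0,"wy":0,"wz":0},{"x":0,"y":0,"z":-0.185,"wx":0,"wy":0,"wz":0}]'; python3 -m handwheel '[{"x":0,"y":0,"z":-0.02,"wx":0,"wy":0,"wz":0},{"x":0,"y":0,"z":-0.04,"wx":0,"wy":0,"wz":0},{"x":0,"y":0,"z":-0.06,"wx":0,"wy":0,"wz":0},{"x":0,"y":0,"z":-0.08,"wx":0,"wy":0,"wz":0},{"x":0,"y":0,"z":-0.1,"wx":0,"wy":0,"wz":0},{"x":0,"y":0,"z":-0.12,"wx":0,"wy":0,"wz":0},{"x":0,"y":0,"z":-0.14,"wx":0,"wy":0,"wz":0},{"x":0,"y":0,"z":-0.16,"wx":0,"wy":0,"wz":0},{"x":0,"y":0,"z":-0.175,"wx":0,"wy":0,"wz":0},{"x":0,"y":0,"z":-0.182,"wx":0,"wy":0,"wz":0}]'; python3 h.py .425 -.194 .38 -97.1
python3 - <<'E'
from h import *
snap('side','s2');snap('top','t2'); a=cv2.imread('pics/s2.png');b=cv2.imread('pics/t2.png')
cv2.imwrite('pics/c3.png',np.hstack([cv2.resize(a[0:200,215:415],(400,400)),cv2.resize(b[60:260,250:450],(400,400))]))
E
```

```text
time: 3.9
position: [0.4254, -0.1937, 0.1997]
tool_rot: [3.136, -0.194, -0.001]
ft_force: [1.5, -0.9, -1.3]
grip_width: 0.286
grip_force: 60.0
time: 4.73
position: [0.4262, -0.1939, 0.3829]
tool_rot: [3.134, -0.194, 0.004]
ft_force: [-0.4, 0.4, -1.6]
grip_width: 0.291
grip_force: 60.0
t 4.73 pos [ 0.4262 -0.1939  0.3829] q7 -1.29 SHIFT [-0.0012  0.0002  0.0029] TURN [ 0.1 -0.1  0. ] F [-0.4  0.4 -1.6] grip [2.53000e-02 6.00234e+01]
```

View pics/c3.png

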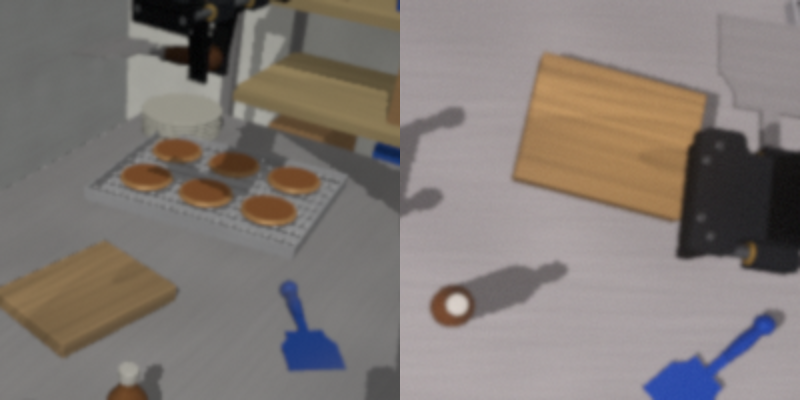

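The turner is held near-horizontal: side crop shows the handle at (180,55), top crop shows the blade at (765,60), clear of the board. Now I ease the grip gradually.

```bash
python3 - <<'E'
from h import *
s=ctrl.get_state();print(np.round(s['torque'],3))
E
python3 -m handwheel '[{"x":0,"y":0,"z":0,"wx":0,"wy":0,"wz":0},{"x":0,"y":0,"z":0,"wx":0,"wy":0,"wz":0},{"x":0,"y":0,"z":0,"wx":0,"wy":0,"wz":0},{"x":0,"y":0,"z":0,"wx":0,"wy":0,"wz":0},{"x":0,"y":0,"z":0,"wx":0,"wy":0,"wz":0},{"x":0,"y":0,"z":0,"wx":0,"wy":0,"wz":0}]' 0 25
python3 - <<'E'
from h import *
s=ctrl.get_state();print(np.round(s['torque'],3))
E
python3 -m handwheel '[{"x":0,"y":0,"z":0,"wx":0,"wy":0,"wz":0},{"x":0,"y":0,"z":0,"wx":0,"wy":0,"wz":0},{"x":0,"y":0,"z":0,"wx":0,"wy":0,"wz":0},{"x":0,"y":0,"z":0,"wx":0,"wy":0,"wz":0},{"x":0,"y":0,"z":0,"wx":0,"wy":0,"wz":0},{"x":0,"y":0,"z":0,"wx":0,"wy":0,"wz":0}]' 0 12
python3 - <<'E'
from h import *
s=ctrl.get_state();print(np.round(s['torque'],3)); snap('side','s3')
a=cv2.imread('pics/s3.png');cv2.imwrite('pics/c4.png',cv2.resize(a[0:200,215:415],(500,500)))
E
```

```text
[0.094 0.278 0.012]
time: 5.33
position: [0.4259, -0.1941, 0.38]
tool_rot: [-3.135, 0.195, 0.001]
ft_force: [0.2, 0.7, -1.4]
grip_width: 0.3
grip_force: 25.0
[ 0.056 -0.051 -0.011]
time: 5.83
position: [0.4259, -0.1941, 0.3803]
tool_rot: [3.135, -0.195, -0.001]
ft_force: [-0.4, -0.2, -2.7]
grip_width: 0.306
grip_force: 12.1
[0.068 0.142 0.037]
```

View pics/c4.png

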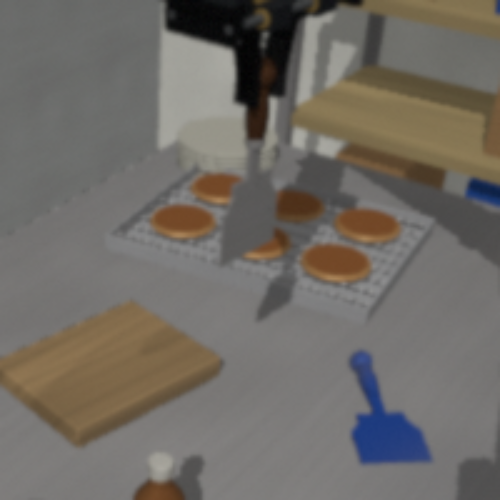

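The turner hangs nearly plumb (blade edge at crop (248,258), pommel (267,70)). I ease a bit more, re-clamp, then measure.

```bash
python3 -m handwheel '[{"x":0,"y":0,"z":0,"wx":0,"wy":0,"wz":0},{"x":0,"y":0,"z":0,"wx":0,"wy":0,"wz":0},{"x":0,"y":0,"z":0,"wx":0,"wy":0,"wz":0},{"x":0,"y":0,"z":0,"wx":0,"wy":0,"wz":0},{"x":0,"y":0,"z":0,"wx":0,"wy":0,"wz":0},{"x":0,"y":0,"z":0,"wx":0,"wy":0,"wz":0}]' 0 7
python3 -m handwheel '[{"x":0,"y":0,"z":0,"wx":0,"wy":0,"wz":0},{"x":0,"y":0,"z":0,"wx":0,"wy":0,"wz":0},{"x":0,"y":0,"z":0,"wx":0,"wy":0,"wz":0},{"x":0,"y":0,"z":0,"wx":0,"wy":0,"wz":0},{"x":0,"y":0,"z":0,"wx":0,"wy":0,"wz":0},{"x":0,"y":0,"z":0,"wx":0,"wy":0,"wz":0},{"x":0,"y":0,"z":0,"wx":0,"wy":0,"wz":0},{"x":0,"y":0,"z":0,"wx":0,"wy":0,"wz":0}]' 0 60
python3 - <<'E'
from h import *
s=ctrl.get_state();print(np.round(s['torque'],3)); snap('side','s4')
a=cv2.imread('pics/s4.png');cv2.imwrite('pics/c5.png',cv2.resize(a[10:130,260:380],(600,600),interpolation=cv2.INTER_CUBIC))
p=s['position']; g=p+[0,0,.0187]; y=R.from_rotvec(s['tool_rot']).as_matrix()[:,1]
for L in (.170,.175,.18):
    e=g-[0,0,L]; print(L,((proj('s4',[g,e,e+.04*y,e-.04*y])-[260,10])*5).round(0).tolist())
E
```

```text
time: 6.38
position: [0.426, -0.1941, 0.3803]
tool_rot: [3.135, -0.195, -0.0]
ft_force: [-0.2, -0.9, -2.0]
grip_width: 0.313
grip_force: 7.1
time: 7.05
position: [0.426, -0.1941, 0.3803]
tool_rot: [3.135, -0.195, -0.0]
ft_force: [0.0, 0.3, -2.0]
grip_width: 0.287
grip_force: 59.9
[-0.026 -0.046  0.025]
0.17 [[298.0, 102.0], [264.0, 452.0], [315.0, 424.0], [212.0, 481.0]]
0.175 [[298.0, 102.0], [264.0, 461.0], [314.0, 433.0], [211.0, 490.0]]
0.18 [[298.0, 102.0], [263.0, 470.0], [313.0, 442.0], [210.0, 500.0]]
```

View pics/c5.png

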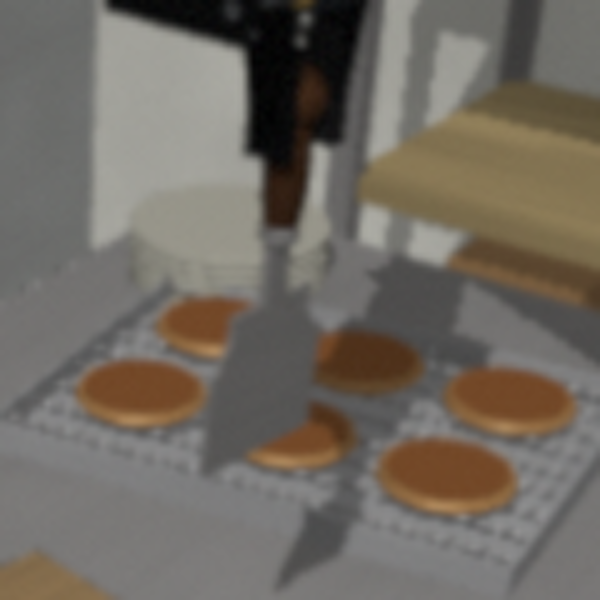

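Blade corners are at crop (205,475) and (307,415), against (212,481) and (315,424) predicted for exactly plumb. So the tilt is only a few hundredths of a radian, and the edge sits about 5 mm towards tool +x. It is clamped; on to the stand.

```bash
python3 h.py .4847 .2268 .385 -103.6
```

```text
t 7.1 pos [ 0.426  -0.1941  0.3803] q7 -1.29 SHIFT [ 0.0062 -0.4249 -0.0047] TURN [0.  0.  6.5] F [ 0.1 -0.  -0.8] grip [2.45000e-02 5.99291e+01]
```

```bash
python3 -m handwheel '[{"x":0,"y":-0.01,"z":0,"wx":0,"wy":0,"wz":0},{"x":0,"y":-0.03,"z":-0.005,"wx":0,"wy":0,"wz":1},{"x":0,"y":-0.055,"z":-0.005,"wx":0,"wy":0,"wz":2},{"x":0,"y":-0.08,"z":-0.005,"wx":0,"wy":0,"wz":3},{"x":0,"y":-0.105,"z":-0.005,"wx":0,"wy":0,"wz":4},{"x":0,"y":-0.13,"z":-0.005,"wx":0,"wy":0,"wz":5},{"x":0,"y":-0.155,"z":-0.005,"wx":0,"wy":0,"wz":6},{"x":0,"y":-0.18,"z":-0.005,"wx":0,"wy":0,"wz":6.5},{"x":0.003,"y":-0.205,"z":-0.005,"wx":0,"wy":0,"wz":6.5},{"x":0.003,"y":-0.23,"z":-0.005,"wx":0,"wy":0,"wz":6.5}]'; python3 h.py .4847 .2268 .385 -103.6
```

```text
time: 7.93
position: [0.4574, 0.0359, 0.3854]
tool_rot: [3.119, -0.371, 0.001]
ft_force: [0.7, -0.5, -1.5]
grip_width: 0.287
grip_force: 59.9
t 7.93 pos [0.4574 0.0359 0.3854] q7 -1.86 SHIFT [-0.0183 -0.1919  0.0004] TURN [ 0. -0.  0.] F [ 0.7 -0.5 -1.5] grip [2.50000e-02 5.99277e+01]
```

```bash
python3 -m handwheel '[{"x":-0.0025,"y":-0.025,"z":0,"wx":0,"wy":0,"wz":0},{"x":-0.005,"y":-0.05,"z":0,"wx":0,"wy":0,"wz":0},{"x":-0.0075,"y":-0.075,"z":0,"wx":0,"wy":0,"wz":0},{"x":-0.01,"y":-0.1,"z":0,"wx":0,"wy":0,"wz":0},{"x":-0.0125,"y":-0.125,"z":0,"wx":0,"wy":0,"wz":0},{"x":-0.015,"y":-0.15,"z":0,"wx":0,"wy":0,"wz":0},{"x":-0.017,"y":-0.172,"z":0,"wx":0,"wy":0,"wz":0},{"x":-0.018,"y":-0.187,"z":0,"wx":0,"wy":0,"wz":0},{"x":-0.018,"y":-0.19,"z":0,"wx":0,"wy":0,"wz":0},{"x":-0.018,"y":-0.19,"z":0,"wx":0,"wy":0,"wz":0}]'; python3 h.py .4847 .2268 .265 -103.6
python3 - <<'E'
from h import *
s=ctrl.get_state();snap('side','s5');snap('top','t5')
a=cv2.imread('pics/s5.png');cv2.imwrite('pics/c6.png',cv2.resize(a[90:290,90:290],(600,600),interpolation=cv2.INTER_CUBIC))
p=s['position']; g=p+[0,0,.0187]; M=R.from_rotvec(s['tool_rot']).as_matrix();y=M[:,1]
for L,dx in ((.17,0),(.17,.005)):
    e=g-[0,0,L]+dx*M[:,0]; print(L,dx,((proj('s5',[g,e,e+.04*y,e-.04*y])-90)*3).round(0).tolist())
E
```

```text
time: 8.77
position: [0.4839, 0.2243, 0.3852]
tool_rot: [-3.12, 0.367, 0.002]
ft_force: [-0.5, 0.2, -1.8]
grip_width: 0.291
grip_force: 59.9
t 8.77 pos [0.4839 0.2243 0.3852] q7 -2.36 SHIFT [ 0.0003 -0.0026  0.1202] TURN [-0.   0.1  0.2] F [-0.5  0.2 -1.8] grip [2.53000e-02 5.99295e+01]
0.17 0 [[179.0, 12.0], [231.0, 260.0], [287.0, 235.0], [173.0, 287.0]]
0.17 0.005 [[179.0, 12.0], [228.0, 256.0], [283.0, 231.0], [170.0, 283.0]]
```

View pics/c6.png

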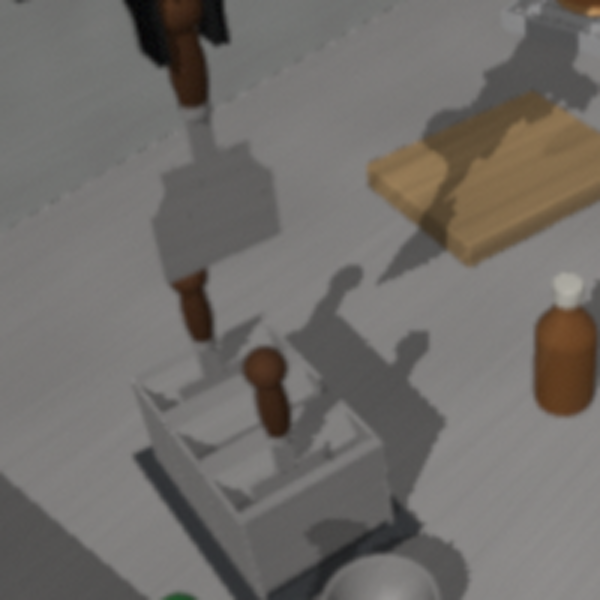

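Blade corners are at crop (166,281) and (281,232), so the yaw matches the slot. The edge is about 5 mm along tool +x, hanging over the middle pocket. Position and heading agree with the target, so I lower it.

```bash
python3 -m handwheel '[{"x":0,"y":0,"z":0.02,"wx":0,"wy":0,"wz":0},{"x":0,"y":0,"z":0.04,"wx":0,"wy":0,"wz":0},{"x":0,"y":0,"z":0.06,"wx":0,"wy":0,"wz":0},{"x":0,"y":0,"z":0.08,"wx":0,"wy":0,"wz":0},{"x":0,"y":0,"z":0.1,"wx":0,"wy":0,"wz":0},{"x":0,"y":0,"z":0.115,"wx":0,"wy":0,"wz":0},{"x":0,"y":0,"z":0.125,"wx":0,"wy":0,"wz":0},{"x":0,"y":0,"z":0.13,"wx":0,"wy":0,"wz":0}]'; python3 h.py .484 .2255 .165 -103.6
python3 - <<'E'
from h import *
s=ctrl.get_state();snap('side','s6');snap('top','t6')
a=cv2.imread('pics/s6.png')[155:275,115:235];b=cv2.imread('pics/t6.png')[95:215,140:260]
cv2.imwrite('pics/c7.png',np.hstack([cv2.resize(v,(400,400),interpolation=cv2.INTER_CUBIC) for v in(a,b)]))
E
```

```text
time: 9.53
position: [0.4844, 0.2209, 0.2541]
tool_rot: [3.117, -0.376, -0.002]
ft_force: [-0.4, -0.4, -1.0]
grip_width: 0.289
grip_force: 59.9
t 9.53 pos [0.4844 0.2209 0.2541] q7 -2.38 SHIFT [-0.0014 -0.0046  0.0891] TURN [ 0.1  0.1 -0.1] F [-0.4 -0.4 -1. ] grip [2.52000e-02 5.99287e+01]
```

```bash
python3 -m handwheel '[{"x":-0.001,"y":-0.004,"z":0.005,"wx":0,"wy":0,"wz":0},{"x":-0.001,"y":-0.004,"z":0.011,"wx":0,"wy":0,"wz":0},{"x":-0.001,"y":-0.004,"z":0.017,"wx":0,"wy":0,"wz":0},{"x":-0.001,"y":-0.004,"z":0.023,"wx":0,"wy":0,"wz":0},{"x":-0.001,"y":-0.004,"z":0.029,"wx":0,"wy":0,"wz":0},{"x":-0.001,"y":-0.004,"z":0.035,"wx":0,"wy":0,"wz":0},{"x":-0.001,"y":-0.004,"z":0.04,"wx":0,"wy":0,"wz":0}]'; python3 h.py .484 .2255 .165 -103.6
```

```text
time: 10.22
position: [0.4844, 0.2266, 0.2144]
tool_rot: [3.119, -0.372, -0.001]
ft_force: [0.2, 0.6, -2.3]
grip_width: 0.291
grip_force: 59.9
t 10.22 pos [0.4844 0.2266 0.2144] q7 -2.41 SHIFT [-0.0001  0.0012  0.0494] TURN [ 0.  0. -0.] F [ 0.2  0.6 -2.3] grip [2.54000e-02 5.99292e+01]
```

```bash
python3 -m handwheel '[{"x":0,"y":0,"z":0.006,"wx":0,"wy":0,"wz":0},{"x":0,"y":0,"z":0.012,"wx":0,"wy":0,"wz":0},{"x":0,"y":0,"z":0.018,"wx":0,"wy":0,"wz":0},{"x":0,"y":0,"z":0.024,"wx":0,"wy":0,"wz":0},{"x":0,"y":0,"z":0.03,"wx":0,"wy":0,"wz":0},{"x":0,"y":0,"z":0.036,"wx":0,"wy":0,"wz":0},{"x":0,"y":0,"z":0.04,"wx":0,"wy":0,"wz":0},{"x":0,"y":0,"z":0.04,"wx":0,"wy":0,"wz":0}]'; python3 h.py .484 .2255 .165 -103.6
```

```text
time: 10.88
position: [0.4842, 0.2265, 0.1743]
tool_rot: [3.119, -0.372, -0.002]
ft_force: [0.1, -0.7, -2.0]
grip_width: 0.289
grip_force: 59.9
t 10.88 pos [0.4842 0.2265 0.1743] q7 -2.44 SHIFT [0.0001 0.001  0.0093] TURN [ 0.   0.1 -0. ] F [ 0.1 -0.7 -2. ] grip [2.51000e-02 5.99319e+01]
```

Now I lower in small steps until contact.

```bash
python3 -m handwheel '[{"x":0,"y":0,"z":0.002,"wx":0,"wy":0,"wz":0},{"x":0,"y":0,"z":0.004,"wx":0,"wy":0,"wz":0},{"x":0,"y":0,"z":0.005,"wx":0,"wy":0,"wz":0},{"x":0,"y":0,"z":0.005,"wx":0,"wy":0,"wz":0}]' | sed -n 2,4p
python3 -m handwheel '[{"x":0,"y":0,"z":0.001,"wx":0,"wy":0,"wz":0},{"x":0,"y":0,"z":0.002,"wx":0,"wy":0,"wz":0},{"x":0,"y":0,"z":0.002,"wx":0,"wy":0,"wz":0}]' | sed -n 2,4p
```

```text
position: [0.4846, 0.2268, 0.1702]
tool_rot: [3.119, -0.372, 0.0]
ft_force: [-0.2, -0.3, -1.8]
position: [0.4846, 0.2268, 0.1682]
tool_rot: [3.119, -0.372, -0.0]
ft_force: [0.6, -0.3, -3.0]
```

```bash
python3 -m handwheel '[{"x":0,"y":0,"z":0.001,"wx":0,"wy":0,"wz":0},{"x":0,"y":0,"z":0.002,"wx":0,"wy":0,"wz":0},{"x":0,"y":0,"z":0.002,"wx":0,"wy":0,"wz":0}]' | sed -n 2,4p
python3 -m handwheel '[{"x":0,"y":0,"z":0.001,"wx":0,"wy":0,"wz":0},{"x":0,"y":0,"z":0.002,"wx":0,"wy":0,"wz":0},{"x":0,"y":0,"z":0.002,"wx":0,"wy":0,"wz":0}]' | sed -n 2,4p
```

```text
position: [0.4846, 0.2267, 0.1661]
tool_rot: [3.119, -0.372, -0.0]
ft_force: [0.5, -0.2, -2.6]
position: [0.4845, 0.2267, 0.1641]
tool_rot: [3.119, -0.372, -0.0]
ft_force: [0.1, -1.2, -2.7]
```

```bash
python3 -m handwheel '[{"x":0,"y":0,"z":0.001,"wx":0,"wy":0,"wz":0},{"x":0,"y":0,"z":0.002,"wx":0,"wy":0,"wz":0},{"x":0,"y":0,"z":0.002,"wx":0,"wy":0,"wz":0}]' | sed -n 2,4p
python3 -m handwheel '[{"x":0,"y":0,"z":0.001,"wx":0,"wy":0,"wz":0},{"x":0,"y":0,"z":0.0015,"wx":0,"wy":0,"wz":0},{"x":0,"y":0,"z":0.0015,"wx":0,"wy":0,"wz":0}]' | sed -n 2,4p
```

```text
position: [0.4854, 0.2274, 0.1634]
tool_rot: [-3.119, 0.372, -0.003]
ft_force: [-0.9, 0.4, 4.5]
position: [0.4864, 0.2276, 0.1633]
tool_rot: [-3.118, 0.372, -0.007]
ft_force: [-0.0, -0.9, 10.6]
```

Run:
```python
from h import *
s=ctrl.get_state();print(s['ft_force'],s['position']);snap('side','s7');snap('top','t7')
a=cv2.imread('pics/s7.png')[155:275,115:235];b=cv2.imread('pics/t7.png')[95:215,140:260]
cv2.imwrite('pics/c8.png',np.hstack([cv2.resize(v,(400,400),interpolation=cv2.INTER_CUBIC) for v in(a,b)]))
```

```text
[-0.02698462 -0.91004912 10.60030629] [0.48641194 0.22757002 0.16329817]
```

Floor contact is at TCP z 0.1634 (+10 N), which matches the expected depth. I hold, ease, then release.

```bash
python3 -m handwheel '[{"x":0,"y":0,"z":-0.001,"wx":0,"wy":0,"wz":0},{"x":0,"y":0,"z":-0.001,"wx":0,"wy":0,"wz":0},{"x":0,"y":0,"z":-0.001,"wx":0,"wy":0,"wz":0}]' 0 20 | sed -n 2,4p
python3 -m handwheel '[{"x":0,"y":0,"z":-0.001,"wx":0,"wy":0,"wz":0},{"x":0,"y":0,"z":-0.001,"wx":0,"wy":0,"wz":0},{"x":0,"y":0,"z":-0.001,"wx":0,"wy":0,"wz":0}]' 0 6
python3 -m handwheel '[{"x":0,"y":0,"z":0,"wx":0,"wy":0,"wz":0},{"x":0,"y":0,"z":0,"wx":0,"wy":0,"wz":0},{"x":0,"y":0,"z":0,"wx":0,"wy":0,"wz":0},{"x":0,"y":0,"z":0,"wx":0,"wy":0,"wz":0},{"x":0,"y":0,"z":0,"wx":0,"wy":0,"wz":0},{"x":0,"y":0,"z":0,"wx":0,"wy":0,"wz":0},{"x":0,"y":0,"z":0,"wx":0,"wy":0,"wz":0},{"x":0,"y":0,"z":0,"wx":0,"wy":0,"wz":0},{"x":0,"y":0,"z":0,"wx":0,"wy":0,"wz":0}]' 0.075
```

```text
position: [0.4855, 0.2278, 0.1631]
tool_rot: [-3.118, 0.372, -0.004]
ft_force: [-0.2, 0.9, 6.4]
time: 13.07
position: [0.4848, 0.2271, 0.163]
tool_rot: [-3.119, 0.372, -0.001]
ft_force: [0.8, 1.4, 3.9]
grip_width: 0.311
grip_force: 5.7
time: 13.82
position: [0.4846, 0.2268, 0.1628]
tool_rot: [3.119, -0.372, -0.0]
ft_force: [1.0, -0.5, -0.4]
grip_width: 0.841
grip_force: 0.0
```

Rise clear, then take the last look.

```bash
python3 -m handwheel '[{"x":0,"y":0,"z":-0.02,"wx":0,"wy":0,"wz":0},{"x":0,"y":0,"z":-0.04,"wx":0,"wy":0,"wz":0},{"x":0,"y":0,"z":-0.06,"wx":0,"wy":0,"wz":0},{"x":0,"y":0,"z":-0.085,"wx":0,"wy":0,"wz":0},{"x":0,"y":0,"z":-0.11,"wx":0,"wy":0,"wz":0},{"x":0,"y":0,"z":-0.14,"wx":0,"wy":0,"wz":0},{"x":0,"y":0,"z":-0.16,"wx":0,"wy":0,"wz":0},{"x":0,"y":0,"z":-0.17,"wx":0,"wy":0,"wz":0},{"x":0,"y":0,"z":-0.17,"wx":0,"wy":0,"wz":0}]' | head -4
python3 -m handwheel '[{"x":0,"y":0.03,"z":0,"wx":0,"wy":0,"wz":0},{"x":0,"y":0.06,"z":0,"wx":0,"wy":0,"wz":0},{"x":0,"y":0.09,"z":0,"wx":0,"wy":0,"wz":0},{"x":0,"y":0.12,"z":0,"wx":0,"wy":0,"wz":0},{"x":0,"y":0.15,"z":0,"wx":0,"wy":0,"wz":0},{"x":0,"y":0.18,"z":0,"wx":0,"wy":0,"wz":0},{"x":0,"y":0.2,"z":0,"wx":0,"wy":0,"wz":0},{"x":0,"y":0.2,"z":0,"wx":0,"wy":0,"wz":0}]'|head -4
python3 - <<'E'
from h import *
snap('side','s9');snap('top','t9')
a=cv2.imread('pics/s9.png')[165:315,105:255];b=cv2.imread('pics/t9.png')[105:255,130:280]
cv2.imwrite('pics/c9.png',np.hstack([cv2.resize(v,(400,400),interpolation=cv2.INTER_CUBIC) for v in(a,b)]))
E
```

```text
time: 14.57
position: [0.4855, 0.2275, 0.3349]
tool_rot: [-3.118, 0.372, -0.006]
ft_force: [0.5, 0.6, -0.3]
time: 15.23
position: [0.4361, 0.0269, 0.3309]
tool_rot: [3.116, -0.386, -0.005]
ft_force: [-0.1, 0.3, 0.1]
```

View pics/c9.png

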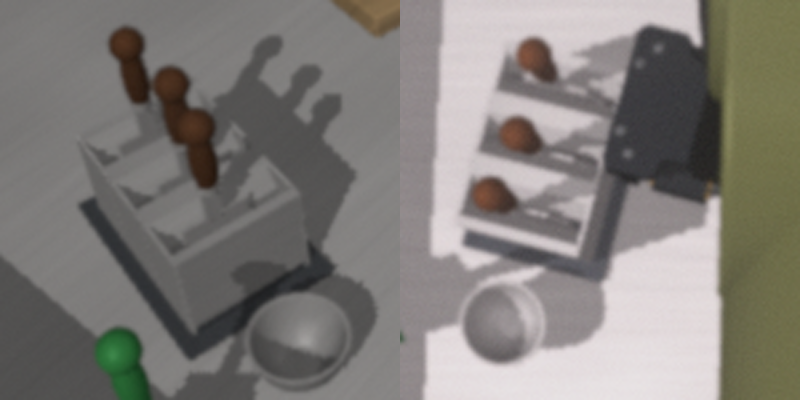

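The turner stands in the middle pocket (pommel at side crop (170,82), top crop (520,133)), between the two stored turners. They and the bowl have not moved.

```bash
python3 -c "
from bench import ctrl
print(ctrl.close_job())"
```

```text
the job is handed in; nothing more can be done
None
```

The griddle turner is standing blade down in the middle, empty pocket of the stand, released and on its own; the last pictures show both stored turners and the bowl where they were. The bottle was out of that last view, though the arm crossed it about 0.1 m clear. I handed the job in at about 15 s of the 51 s allowed, and the hand-in returned no verdict.

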